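# Transfer the bottle row from drying stand to tray

## Task

Move the four capped bottles from the wooden drying stand into the white tray, one per compartment, standing upright on its floor and released, without tipping any over on the way. Take the row on the stand from the robot's left to the robot's right: the leftmost bottle goes into the compartment next to the tray's black knob, the next into the second from the knob, and so on, the rightmost farthest from the knob.

Things in the scene. Friction and masses are not known exactly. Their poses are not given: they have to be found in the camera images.
- bottle_blue: Clear, empty, rigid bottle with blue cap and blue band; loose, 60 to 130 g, starts in the blue saucer. 120 mm tall; body 52 mm diameter up to 62 mm height, neck 24-26 mm from 82 mm up; cap 30 mm diameter, 98 to 120 mm height (grip it from above). Origin: centre of its underside; z up its axis; yaw means nothing.
- saucer_blue: Blue drip saucer, 70 mm diameter, 8 mm high, floor 3 mm thick; origin: centre of its underside, 12 mm above the table. y runs along the row to the robot's left (within 7 deg). Four saucers in a row 78 mm apart, shuffled, fixed on a brown wooden stand (86 x 324 mm, 26 mm high rims on its long sides); they keep showing the original order.
- bottle_red: Clear, empty, rigid bottle with red cap and red band; loose, 60 to 130 g, starts in the red saucer. 120 mm tall; body 52 mm diameter up to 62 mm height, neck 24-26 mm from 82 mm up; cap 30 mm diameter, 98 to 120 mm height (grip it from above). Origin: centre of its underside; z up its axis; yaw means nothing.
- saucer_red: Red drip saucer, 70 mm diameter, 8 mm high, floor 3 mm thick; origin: centre of its underside, 12 mm above the table. y runs along the row to the robot's left (within 7 deg). Four saucers in a row 78 mm apart, shuffled, fixed on a brown wooden stand (86 x 324 mm, 26 mm high rims on its long sides); they keep showing the original order.
- bottle_yellow: Clear, empty, rigid bottle with yellow cap and yellow band; loose, 60 to 130 g, starts in the yellow saucer. 120 mm tall; body 52 mm diameter up to 62 mm height, neck 24-26 mm from 82 mm up; cap 30 mm diameter, 98 to 120 mm height (grip it from above). Origin: centre of its underside; z up its axis; yaw means nothing.
- saucer_yellow: Yellow drip saucer, 70 mm diameter, 8 mm high, floor 3 mm thick; origin: centre of its underside, 12 mm above the table. y runs along the row to the robot's left (within 7 deg). Four saucers in a row 78 mm apart, shuffled, fixed on a brown wooden stand (86 x 324 mm, 26 mm high rims on its long sides); they keep showing the original order.
- bottle_green: Clear, empty, rigid bottle with green cap and green band; loose, 60 to 130 g, starts in the green saucer. 120 mm tall; body 52 mm diameter up to 62 mm height, neck 24-26 mm from 82 mm up; cap 30 mm diameter, 98 to 120 mm height (grip it from above). Origin: centre of its underside; z up its axis; yaw means nothing.
- saucer_green: Green drip saucer, 70 mm diameter, 8 mm high, floor 3 mm thick; origin: centre of its underside, 12 mm above the table. y runs along the row to the robot's left (within 7 deg). Four saucers in a row 78 mm apart, shuffled, fixed on a brown wooden stand (86 x 324 mm, 26 mm high rims on its long sides); they keep showing the original order.
- tray: White fixed tray of four open compartments in a row. Outside 82 (x) x 316 (y) x 30 mm high; walls and floor 4 mm; compartments 74 x 74 mm, centres at y = -117, -39, 39, 117 mm, x = 0. Origin: centre of its underside, on the table; y to the robot's left (within 7 deg). Roughly parallel to the stand, about 200 mm from it; either may be nearer to the robot.
- knob: Black ball-topped knob, 50 mm high, ball 28 mm, fixed at one end of the white tray, left or right: origin (centre of its foot, on the table) at x = 0, y = +174 or -174 mm in the tray's frame. The other end has only a flat white tab, 12 mm high.
Things that resemble listed ones, but are neither listed nor needed, are in the scene too. Leave any purple look-alike of the bottle_blue alone.

How it is judged (in metres and radians):
At the end, for the whole second after the job is handed in: Each bottle is in the compartment whose count from the knob equals its saucer's count from the robot's left: within 15 mm of its centre across the tray and in distance from the knob, underside 2 to 10 mm above the tray's underside, tilt under 0.12 rad, at rest (0.03 m/s, 0.3 rad/s) (((y of each of saucer_red, saucer_yellow, saucer_green in the frame of saucer_blue below 0 m and horizontal distance between bottle_blue and knob between 0.042 and 0.072 m) or (y of any of saucer_red, saucer_yellow, saucer_green in the frame of saucer_blue above 0 m and y of each of saucer_red, saucer_yellow, saucer_green in the frame of saucer_blue below 0.117 m and horizontal distance between bottle_blue and knob between 0.12 and 0.15 m) or (y of any of saucer_red, saucer_yellow, saucer_green in the frame of saucer_blue below 0 m and y of each of saucer_red, saucer_yellow, saucer_green in the frame of saucer_blue above -0.117 m and horizontal distance between bottle_blue and knob between 0.198 and 0.228 m) or (y of each of saucer_red, saucer_yellow, saucer_green in the frame of saucer_blue above 0 m and horizontal distance between bottle_blue and knob between 0.276 and 0.306 m)) and x of bottle_blue in the frame of tray between -0.015 and 0.015 m and z of bottle_blue in the frame of tray between 0.002 and 0.01 m and angle between each of bottle_blue, bottle_red, bottle_yellow, bottle_green's own z axis and vertical below 0.12 rad and linear speed of each of bottle_blue, bottle_red, bottle_yellow, bottle_green below 0.03 m/s and angular speed of each of bottle_blue, bottle_red, bottle_yellow, bottle_green below 0.3 rad/s and ((y of each of saucer_blue, saucer_yellow, saucer_green in the frame of saucer_red below 0 m and horizontal distance between bottle_red and knob between 0.042 and 0.072 m) or (y of any of saucer_blue, saucer_yellow, saucer_green in the frame of saucer_red above 0 m and y of each of saucer_blue, saucer_yellow, saucer_green in the frame of saucer_red below 0.117 m and horizontal distance between bottle_red and knob between 0.12 and 0.15 m) or (y of any of saucer_blue, saucer_yellow, saucer_green in the frame of saucer_red below 0 m and y of each of saucer_blue, saucer_yellow, saucer_green in the frame of saucer_red above -0.117 m and horizontal distance between bottle_red and knob between 0.198 and 0.228 m) or (y of each of saucer_blue, saucer_yellow, saucer_green in the frame of saucer_red above 0 m and horizontal distance between bottle_red and knob between 0.276 and 0.306 m)) and x of bottle_red in the frame of tray between -0.015 and 0.015 m and z of bottle_red in the frame of tray between 0.002 and 0.01 m and ((y of each of saucer_blue, saucer_red, saucer_green in the frame of saucer_yellow below 0 m and horizontal distance between bottle_yellow and knob between 0.042 and 0.072 m) or (y of any of saucer_blue, saucer_red, saucer_green in the frame of saucer_yellow above 0 m and y of each of saucer_blue, saucer_red, saucer_green in the frame of saucer_yellow below 0.117 m and horizontal distance between bottle_yellow and knob between 0.12 and 0.15 m) or (y of any of saucer_blue, saucer_red, saucer_green in the frame of saucer_yellow below 0 m and y of each of saucer_blue, saucer_red, saucer_green in the frame of saucer_yellow above -0.117 m and horizontal distance between bottle_yellow and knob between 0.198 and 0.228 m) or (y of each of saucer_blue, saucer_red, saucer_green in the frame of saucer_yellow above 0 m and horizontal distance between bottle_yellow and knob between 0.276 and 0.306 m)) and x of bottle_yellow in the frame of tray between -0.015 and 0.015 m and z of bottle_yellow in the frame of tray between 0.002 and 0.01 m and ((y of each of saucer_blue, saucer_red, saucer_yellow in the frame of saucer_green below 0 m and horizontal distance between bottle_green and knob between 0.042 and 0.072 m) or (y of any of saucer_blue, saucer_red, saucer_yellow in the frame of saucer_green above 0 m and y of each of saucer_blue, saucer_red, saucer_yellow in the frame of saucer_green below 0.117 m and horizontal distance between bottle_green and knob between 0.12 and 0.15 m) or (y of any of saucer_blue, saucer_red, saucer_yellow in the frame of saucer_green below 0 m and y of each of saucer_blue, saucer_red, saucer_yellow in the frame of saucer_green above -0.117 m and horizontal distance between bottle_green and knob between 0.198 and 0.228 m) or (y of each of saucer_blue, saucer_red, saucer_yellow in the frame of saucer_green above 0 m and horizontal distance between bottle_green and knob between 0.276 and 0.306 m)) and x of bottle_green in the frame of tray between -0.015 and 0.015 m and z of bottle_green in the frame of tray between 0.002 and 0.01 m); the robot touches nothing.
It fails at once if the blue bottle is tipped by more than 0.6 rad (angle between bottle_blue's own z axis and vertical above 0.6 rad).
It fails at once if the red bottle is tipped by more than 0.6 rad (angle between bottle_red's own z axis and vertical above 0.6 rad).
It fails at once if the yellow bottle is tipped by more than 0.6 rad (angle between bottle_yellow's own z axis and vertical above 0.6 rad).
It fails at once if the green bottle is tipped by more than 0.6 rad (angle between bottle_green's own z axis and vertical above 0.6 rad).
It also fails if it takes over 99 s, if anything falls off the work surface, if the arm or the gripper's body presses on something with over 40 N, if the wrist force passes 120 N, or if a joint passes its speed limit or range.

## Robot

A 6-joint arm with a two-finger parallel gripper is mounted at the origin on the work surface. World frame = base frame: x ahead of the robot, y to its left, z up, the work surface at z = 0. Lengths are in m, angles in degrees, forces in N, time in s.
With the tool pointing down it reaches from about 0.15 to 0.775 m from the base axis. Payload 6.1 kg.
Tool frame: the origin (TCP) lies between the finger pads; the fingertips stand 17 mm ahead of it and the grasp point (between the pads) lies 2 mm behind it (tcp_to_tips is the distance from the TCP to the fingertips, in m); z points along the fingers, y is the line along which they close (so a half turn about z gives the same grasp; the last joint's range is limited). The gripper opens to 85 mm and grips with 20 to 120 N. Pads are 22 mm wide; open, the fingers measure 114 mm over their backs; the gripper's body (76 mm by 85 mm) begins 54 mm behind the grasp point. The pads swing forward as they close: fully open they stand 13 mm farther back than shut.
Start: joints at [65.89, 7.208, -2.269, 80.523, 0, 90], TCP at [0.214, 0.479, 0.248] pointing down, gripper open.
Joint ranges: [-155.77, 155.77], [-54.66, 111.73], [-72.52, 77.12], [-102.08, 115.82], [-83.92, 84.16], [-180, 180]. Speed limits (degrees/s): [136.94, 136.94, 172.46, 180, 180, 180].

## Interface

Orientations are given as a 3x3 rotation matrix whose columns are the frame's x, y, z axes.
In Python, from plant import * gives the robot as it stands. The module is installed in compiled form; this text tells all that it offers. Calls block until the motion is done:
- movep(position, orientation): joint-space move of the TCP to a pose.
- movel(position, orientation=None, speed=0.15): straight line of the TCP; orientation=None keeps the orientation; speed is the mean speed in m/s.
- move_joints(angles): joint-space move.
- set_gripper(opening): opening from 0.0 (shut) to 1.0 (fully open); the grip force is fixed at half the most; returns when the fingers have stopped.
- dwell(seconds).
- solve_ik(position, orientation): joint angles nearest the present ones, or None.
- get_obs(): the state.
- snapshot(name): name is "side" or "top" or "wrist"; returns a dict with "frame" (420x560x3 uint8, blue, green, red), "range_z" (420x560 float32, m along the optical axis (not along the pixel's ray), 0 where there is no reading), "vertical_fov" (degrees; the focal length in pixels is half the picture's height over the tangent of half this angle, whatever the lens; pixels are square), "cx", "cy" (the principal point, pixels), "camera_from_world" (4x4, takes a point from world to camera coordinates). Camera axes: x right, y down, z forward; pixel columns grow to the right and rows downward; lengths in m; the calibration is good to about 2 mm. The wrist camera is an equidistant fisheye: a pixel r from the principal point sees the ray r / f radians off the axis. A picture is of the moment at which its call begins.
A pose or a line that the arm cannot do raises Unreachable and nothing moves.
- finish_job(): hands the job in; it is judged then, once.
The state is a dict: "t": time; "joints": joint angles; "qvel": joint speeds; "tau": joint torques, N m; "position": TCP position; "eef_rot": TCP orientation; "contact_force": force on the tool from outside, world axes, zero at the start; "torque": the same for the moment, N m; "finger_gap": opening from 0.0 (shut) to 1.0 (fully open); "grip_force": force on a finger pad.
Only numpy, scipy, OpenCV 4.12 (cv2) and the standard library are available. Lean on these libraries where they do the work, as an engineer would, in place of code of your own. Each camera call takes 0.05 s, during which the arm holds its last target. There are 200 camera calls.

## Working session

There is one attempt and no reset: what is moved stays moved. The work goes in short steps, each a Python script; the robot and the scene stay as the last script left them, time stands still between calls to the robot, and variables do not carry over. Pictures are saved under pics/ and viewed, at most 14 in all, crops included, and the job is handed in when it is done.

```bash
mkdir -p pics
python3 - <<'E'
from plant import *
import cv2,numpy as np
for n in ("top","side"):
    s=snapshot(n); cv2.imwrite(f"pics/{n}0.png",s["frame"]); np.savez(f"{n}0.npz",**s)
    print(n,s["vertical_fov"],s["cx"],s["cy"],np.round(s["camera_from_world"],3).tolist())
o=get_obs();print(o["t"],o["eef_rot"])
E
```

```text
top 45.83089609563034 277.2146582845831 204.48294872855368 [[0.016, -1.0, -0.01, -0.019], [-0.992, -0.015, -0.123, 0.5], [0.123, 0.012, -0.992, 0.884], [0.0, 0.0, 0.0, 1.0]]
side 47.84419502680751 277.0295350699548 201.3099933857778 [[0.98, -0.197, 0.01, -0.49], [-0.094, -0.512, -0.854, 0.07], [0.173, 0.836, -0.52, 0.833], [0.0, 0.0, 0.0, 1.0]]
0.1 [[-9.12753332e-01  4.08510671e-01 -6.22425085e-04]
 [ 4.08511145e-01  9.12752345e-01 -1.34216211e-03]
 [ 1.98324132e-05 -1.47933052e-03 -9.99998906e-01]]
```

View pics/top0.png

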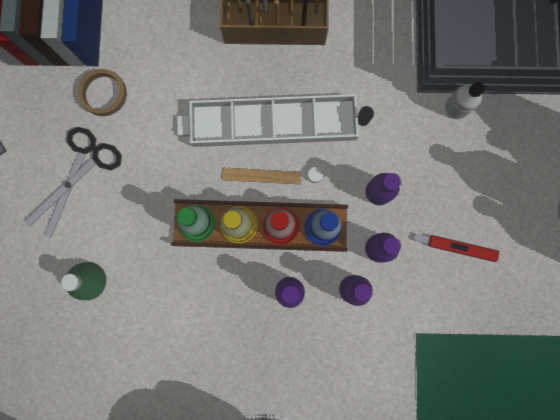

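View pics/side0.png

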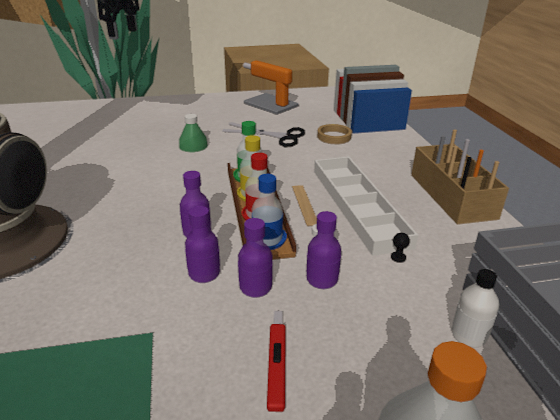

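The top view shows the stand row from the robot's left as green (187,216), yellow (232,219), red (280,221), blue (329,221). The tray spans x 190–357 at y≈120, with the black knob at its right end (366,115) and the flat tab at its left end (182,125).

Possible confusions:
- **Bottles:** purple look-alikes at (383,187), (382,248), (356,291) and (291,292), the green flask with a white cap (85,281), and the white bottle with a black cap (468,98).
- **Knob:** the black cap at (476,89) and the white cylinder at (315,175).

I chose the four capped bottles standing in saucers. Next I measure them and check the choice in a crop.

```bash
cat > loc.py <<'E'
import numpy as np,cv2
def world(s):
    h,w=s["range_z"].shape; f=h/2/np.tan(np.radians(float(s["vertical_fov"]))/2)
    v,u=np.mgrid[:h,:w]; z=s["range_z"]
    P=np.stack([(u-s["cx"])/f*z,(v-s["cy"])/f*z,z],-1)
    T=np.linalg.inv(s["camera_from_world"]); return P@T[:3,:3].T+T[:3,3]
def hsv(s): return cv2.cvtColor(s["frame"],cv2.COLOR_BGR2HSV)
HUE=dict(green=(45,80),yellow=(20,35),red=(170,8),blue=(105,122))
def caps(s,zlo=.128,zhi=.142,box=None):
    W=world(s);H=hsv(s);r={}
    for c,(a,b) in HUE.items():
        h=H[...,0]; m=((h>=a)&(h<=b)) if a<b else ((h>=a)|(h<=b))
        m&=(H[...,1]>120)&(W[...,2]>zlo)&(W[...,2]<zhi)&(W[...,0]>.2)&(W[...,0]<.75)&(abs(W[...,1])<.3)
        p=W[m]
        if len(p)<8: r[c]=None;continue
        (cx,cy),rad=cv2.minEnclosingCircle(p[:,:2].astype(np.float32))
        r[c]=(np.round([cx,cy,rad,*np.median(p,0)],4),len(p))
    return r
E
python3 - <<'E'
from loc import *
s=dict(np.load("top0.npz")); W=world(s)
for k,v in caps(s).items(): print(k,v)
m=np.zeros(W.shape[:2],bool); m[85:155,185:362]=1
m&=(W[...,2]>.022)&(W[...,2]<.036)&(s["frame"].min(-1)>70)
r=cv2.minAreaRect(W[m][:,:2].astype(np.float32)); print("tray",m.sum(),r,np.median(W[m],0))
k=np.zeros_like(m); k[100:130,359:380]=1; k&=(W[...,2]>.03)&(W[...,2]<.06); print("knob",k.sum(),np.median(W[k],0),W[k].min(0),W[k].max(0))
print("world z table",W[300,200])
for p in [(187,383),(248,382),(291,356),(292,291)]:
    b=W[p[0]-20:p[0]+20,p[1]-20:p[1]+20].reshape(-1,3); b=b[b[:,2]>.06]; print("purple",b.max(0).round(3),b[b[:,2]>b[:,2].max()-.008].mean(0).round(3))
cv2.imwrite("pics/crop0.png",cv2.resize(s["frame"][85:260,160:420],None,fx=3,fy=3))
E
```

```text
green (array([0.4656, 0.1359, 0.0144, 0.4659, 0.1362, 0.1349]), 239)
yellow (array([0.4625, 0.0611, 0.0149, 0.4622, 0.061 , 0.1345]), 261)
red (array([ 0.4621, -0.0163,  0.0149,  0.4619, -0.0167,  0.1346]), 258)
blue (array([ 0.4618, -0.0975,  0.0149,  0.4615, -0.0966,  0.1346]), 256)
tray 1546 ((0.6641406416893005, -0.0008060634136199951), (0.0841519758105278, 0.3166341781616211), 3.2008373737335205) [ 0.66911254 -0.0007645   0.02839769]
knob 177 [ 0.67098107 -0.17322533  0.04474475] [ 0.65996996 -0.18662559  0.03288462] [ 0.68630082 -0.16077538  0.05127617]
world z table [ 0.32222957  0.13111971 -0.00352778]
purple [ 0.556 -0.022  0.939] [ 0.387 -0.022  0.939]
purple [ 0.449 -0.022  0.939] [ 0.387 -0.022  0.939]
purple [ 0.387 -0.022  0.939] [ 0.387 -0.022  0.939]
purple [ 0.387 -0.01   0.939] [ 0.387 -0.022  0.939]
```

View pics/crop0.png

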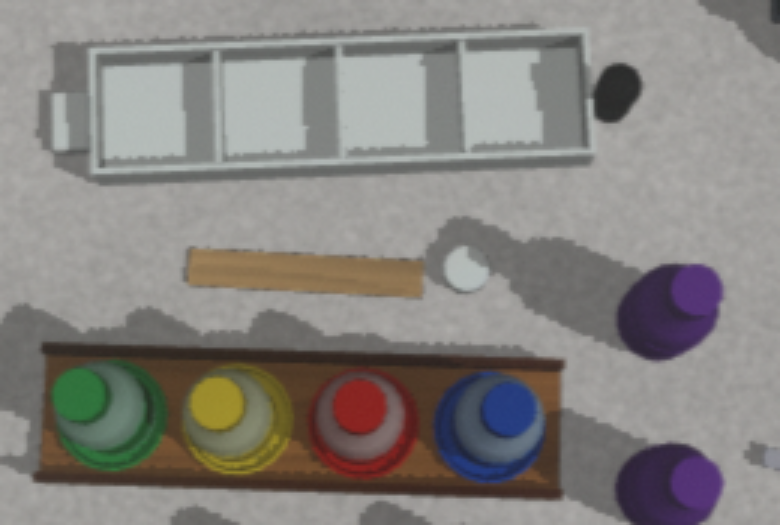

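The crop confirms the choice: caps in the order green, yellow, red, blue from left, the knob at the right end, and the tab at the left. First bottle, green to the compartment next to the knob.

```bash
cat > mv.py <<'E'
from plant import *
import numpy as np
CAP=dict(green=(.4656,.1359),yellow=(.4625,.0611),red=(.4621,-.0163),blue=(.4618,-.0970))
TR=np.array([.6641,-.0008]); A=np.radians(3.2); YT=np.array([-np.sin(A),np.cos(A)])
UP=.270
def comp(k): return TR+YT*(-.117+.078*k)
R1=np.array([[0,1,0],[1,0,0],[0,0,-1.]]); R2=np.array([[0,-1,0],[-1,0,0],[0,0,-1.]])
def pick_R():
    sols=[(abs(q[5]),i) for i,R in enumerate((R1,R2)) if (q:=solve_ik([.466,.05,UP],R)) is not None]
    return (R1,R2)[min(sols)[1]]
def st(l):
    o=get_obs(); print(l,round(o["t"],2),np.round(o["position"],4),"gap",round(o["finger_gap"],3),"F",round(o["grip_force"],1),np.round(o["contact_force"],1))
def go(c,k):
    R=pick_R(); x,y=CAP[c]; a,b=comp(k)
    for p in ((a,b,UP),(a,b,.111)): assert solve_ik(list(p),R) is not None,p
    set_gripper(.75); movep([x,y,UP],R); movel([x,y,.122],R,.15); st("at")
    set_gripper(0.); st("grip"); movel([x,y,UP],R,.12); st("lift")
    movel([a,b,UP],R,.15); movel([a,b,.125],R,.12); movel([a,b,.112],R,.03); st("down")
    set_gripper(.7); dwell(.2); st("open"); movel([a,b,UP],R,.15)
E
python3 - <<'E'
from mv import *
from loc import *
go("green",0)
s=snapshot("top"); cv2.imwrite("pics/top1.png",s["frame"]); s2=snapshot("side"); cv2.imwrite("pics/side1.png",s2["frame"])
st("end")
E
```

```text
at 4.01 [0.4661 0.1361 0.1229] gap 0.752 F 0.0 [-0.5 -0.9  0.7]
grip 4.42 [0.4662 0.1361 0.1229] gap 0.335 F 59.1 [0.1 0.1 6.1]
lift 5.81 [0.4653 0.1358 0.2692] gap 0.329 F 59.1 [-0.2  0.1 -1. ]
down 10.07 [ 0.6706 -0.1176  0.1119] gap 0.332 F 59.2 [-0.  -0.1  1.3]
open 10.68 [ 0.6706 -0.1176  0.112 ] gap 0.7 F 0.0 [0.4 0.3 0.5]
end 11.98 [ 0.6703 -0.1176  0.2688] gap 0.697 F 0.0 [ 0.1 -0.7 -0.3]
```

View pics/side1.png

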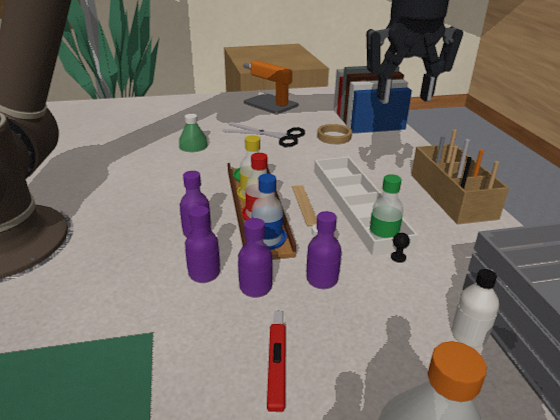

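The side view shows green standing upright in the compartment beside the knob (386,215 next to 401,245), with nothing else disturbed. Now the other three.

Run:
```python
from mv import *
from loc import *
for k,c in ((1,"yellow"),(2,"red"),(3,"blue")): go(c,k)
movep([.40,.30,.28],pick_R())
s=snapshot("top"); cv2.imwrite("pics/top2.png",s["frame"]); s2=snapshot("side"); cv2.imwrite("pics/side2.png",s2["frame"])
T=np.array([[np.cos(A),np.sin(A)],[-np.sin(A),np.cos(A)]])
K=TR+YT*-.174
for c,v in caps(s,.112,.132).items():
    print(c, v if v is None else (v, "tray xy",(T@(v[0][:2]-TR)).round(4),"knob d",np.linalg.norm(v[0][:2]-K).round(4)))
st("end")
```

```text
at 14.41 [0.4632 0.0611 0.1227] gap 0.751 F 0.0 [0.5 0.4 0.3]
grip 14.82 [0.4631 0.0612 0.1229] gap 0.336 F 59.2 [-0.5 -0.7  5.8]
lift 16.21 [0.4622 0.0611 0.2692] gap 0.334 F 59.1 [ 0.1 -0.7 -1. ]
down 19.82 [ 0.6662 -0.0397  0.112 ] gap 0.329 F 59.5 [ 0.1 -0.6  2.1]
open 20.43 [ 0.6663 -0.0397  0.112 ] gap 0.7 F 0.0 [0.3 0.5 0.4]
at 23.82 [ 0.4628 -0.0163  0.1227] gap 0.751 F 0.0 [ 0.5 -0.  -0. ]
grip 24.23 [ 0.4627 -0.0163  0.1229] gap 0.333 F 59.3 [0.2 0.2 5.1]
lift 25.62 [ 0.4618 -0.0163  0.2692] gap 0.333 F 59.1 [ 0.   0.4 -0.2]
down 29.09 [0.6618 0.0382 0.112 ] gap 0.332 F 59.4 [-1.9  0.4  2. ]
open 29.7 [0.6619 0.0381 0.1119] gap 0.7 F 0.0 [-0.4 -0.4  0.5]
at 33.22 [ 0.4625 -0.097   0.1227] gap 0.753 F 0.0 [0.1 0.3 0.4]
grip 33.63 [ 0.4624 -0.0971  0.1229] gap 0.331 F 59.3 [-0.1  0.7  6.1]
lift 35.02 [ 0.4615 -0.0969  0.2692] gap 0.337 F 59.1 [ 0.  -0.3 -0.8]
down 39.03 [0.6575 0.116  0.112 ] gap 0.329 F 59.4 [-0.9 -0.5  2.2]
open 39.64 [0.6576 0.116  0.112 ] gap 0.699 F 0.0 [ 0.8 -0.6  0.3]
green ((array([ 0.6693, -0.1172,  0.0143,  0.6692, -0.1169,  0.1235]), 197), 'tray xy', array([-0.0013, -0.1165]), 'knob d', np.float64(0.0575))
yellow ((array([ 0.6652, -0.0396,  0.0151,  0.6638, -0.0392,  0.1235]), 249), 'tray xy', array([-0.0011, -0.0388]), 'knob d', np.float64(0.1352))
red ((array([0.6607, 0.0378, 0.0149, 0.6594, 0.0374, 0.1237]), 241), 'tray xy', array([-0.0012,  0.0387]), 'knob d', np.float64(0.2127))
blue ((array([0.657 , 0.1148, 0.0151, 0.655 , 0.1149, 0.1237]), 241), 'tray xy', array([-0.0006,  0.1158]), 'knob d', np.float64(0.2898))
end 42.15 [0.4011 0.2996 0.2797] gap 0.7 F 0.0 [-0.2 -1.   0.2]
```

View pics/side2.png

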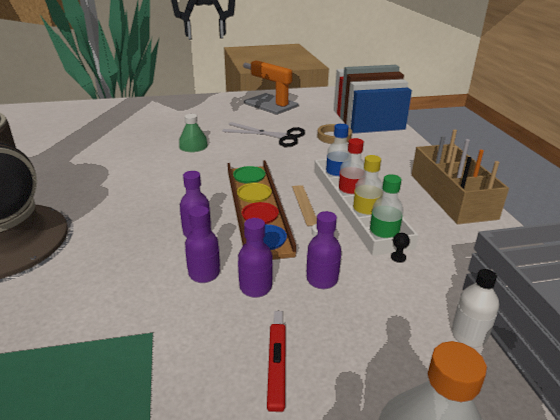

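View pics/top2.png

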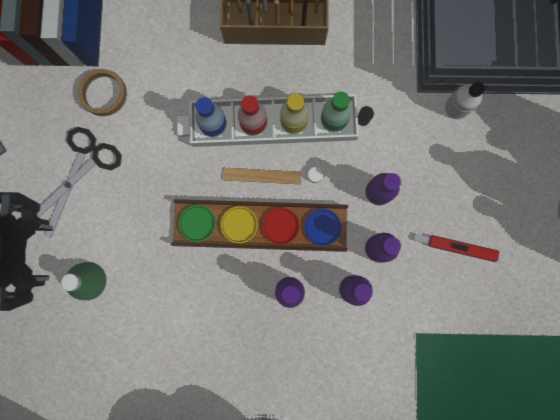

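Both views show all four bottles upright in the tray, in order from the knob: green (340,98), yellow (295,101), red (250,104), blue (205,106). They are within about 2 mm of the compartment centres, the saucers are empty, and the arm is clear.

```bash
python3 -c "
from plant import *
print(finish_job())"
```

```text
the job is handed in; nothing more can be done
None
```

The job is handed in: green, yellow, red and blue stand upright and released in the tray in that order from the knob, within about 2 mm of their compartment centres, in about 42 s of the allowed 99 s; the judge's verdict was not shown.

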